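Clamp a blank flange for a leak test with the cam lever

ROBOT

A 7-joint arm with a two-finger parallel gripper is mounted at the origin on a cart in front of the work surface, level with it; the furniture and walls round the work are solid. World frame = base frame: x ahead of the robot, y to its left, z up, the work surface at z = 0. Lengths are in m, angles in rad, forces in N, time in s.
With the tool pointing down it reaches from about 0.4 to 0.875 m from the base axis. Payload 19.3 kg.
Tool frame: the origin (TCP) lies midway between the tips of the shut fingers; the grasp point (between the pads) lies bot.tcp_to_grasp behind it (bot.tcp_to_grasp is the distance from the TCP to the grasp point, in m); z points along the fingers, y is the line along which they close (so a half turn about z gives the same grasp; the last joint's range is limited). The gripper opens to 85 mm and grips with 20 to 120 N. Pads are 22 mm wide; open, the fingers measure 114 mm over their backs; the gripper's body (76 mm by 85 mm) begins 54 mm behind the grasp point. The pads swing forward as they close: fully open they stand 13 mm farther back than shut.
Start: joints at [1.249, 0.521, -0.036, 1.599, 0.021, 1.021, -0.113], TCP at [0.156, -0.605, 0.231] pointing down, gripper open.
Joint ranges: [-2.91, 2.91], [-0.3, 2.13], [-1.5, 1.42], [0.17, 2.43], [-1.26, 4.41], [0.16, 1.93], [-2.52, 2.52]. Speed limits (rad/s): [1.89, 1.89, 2.39, 2.39, 3.01, 3.01, 3.01].

INTERFACE

Orientations are given as [roll, pitch, yaw] about the fixed x, y, z axes, in that order (R = Rz(yaw) Ry(pitch) Rx(roll)).
In Python, from workcell import observe, imaging, bot gives the robot as it stands.
- The arm moves only by the tool send_rows, never from a script. Its argument "plan" is text: rows parted by semicolons, each of 7 numbers parted by spaces: the shift along the tool's x, y, z in m, then the turn, a rotation vector about the tool's x, y, z in degrees, then the finger opening in m, from 0 to 0.0854. In form: dx dy dz rx ry rz claw; .... A call has 1 to 10 rows; each row is the pose to reach, as a shift and turn from the pose commanded when the call began, along the tool's axes at that moment; what a row does not reach only later rows make up. A row lasts 1/12 s, in which the tool goes at most 41.7 mm and 7.16 degrees, less where a joint would pass 70% of its speed; a pose out of reach is approached as far as the arm can. A call with a gripper value outside its range is refused whole. The fingers move at their own pace and stop on an object; "grip_force" is the grip in N (left out, the last holds). Time passes only in rows, so rows that repeat a pose let the fingers close. It gives the time, the measured TCP pose, the force, the opening and the grip force at its end, in the units of the state.
- observe(): the state, without advancing time (a new reading comes with each control period).
- imaging.grab_frame(name): name is "scene" or "top" or "wrist"; returns a dict with "color" (400x640x3 uint8, red, green, blue), "fx", "fy", "cx", "cy" (pixels), "eye" and "orientation" of the camera in the world; the wrist camera has in their place "tool_from_camera" (4x4, takes a point from camera to tool coordinates, whose origin is the TCP and whose axes are the flange's). Camera axes: x right, y down, z forward; pixel columns grow to the right and rows downward; lengths in m; the calibration is good to about 2 mm. A picture is of the moment at which its call begins: read the wrist's pose just before it. There is no depth.
- bot.job_done(): hands the job in; it is judged then, once.
The state is a dict: "clock": time; "qpos": joint angles; "qd": joint speeds; "joint_efforts": joint torques, N m; "position": TCP position; "tool_rot": TCP orientation; "force": force on the tool from outside, world axes, zero at the start; "moment": the same for the moment, N m; "grip_width": finger opening in m; "finger_force": force on a finger pad.
Only numpy, scipy, OpenCV 4.12 (cv2) and the standard library are available. Lean on these libraries where they do the work, as an engineer would, in place of code of your own. Each camera call takes 0.05 s, during which the arm holds its last target. There are 200 camera calls.

TASK

Ready the blank flange for its leak test: push the sled it lies in along its guide, under the bridge, fully home against the end stop (the sled has a knob for this), without touching the flange itself. Then swing the cam lever up to the cam's highest point (lever upright), so that the lift pad presses the flange up against the seal, and finish while still holding the lever there, since it springs back when let go. Leave the other things on the bench alone.

Things in the scene. Friction and masses are not known exactly. Their poses are not given: they have to be found in the camera images.
- fixture: fixed leak-test fixture, aluminium, 275 x 140 mm: a guide (two rails with lips, tops at z 0.094) along its x axis from the open end (x -0.20) to the end stop; across the far end a bridge (x +-35, y +-55 mm, underside z 0.115, top 0.131, round port stub on it to 0.152). Origin on the bench below lift pad and seal, under the bridge; z up; cam lever on the -y side
- home (a point): point in the fixture at x = 0, y = 0, z = 0.088: where the middle of the sled's nest lies when the sled is fully home (the end stop lets it go at most 1 mm farther)
- sled: flat steel sled, loose but kept in the guide by rails and lips (1.5 mm play each side; it slides along the fixture's x only and stays where left): plate 150 x 70 x 8 mm, about 0.35 kg. Origin on its underside below the nest's centre, axes as the fixture's. Nest at its +x end (four pins 9 mm high round the flange, a 38 mm slot, open to +x, for the lift pad), knob at its -x end
- sled_nest (a point): centre of the sled's nest, on the top face of its plate, 8 mm above the sled's origin; 65 to 90 mm short of home at the start
- sled_knob (a point): the sled's upright black round knob, 18 mm in diameter and 40 mm tall, standing on the plate's top face 90 mm behind (-x) the nest's centre; the point is on its axis, 24 mm above the plate, 16 mm below the knob's top
- flange: plain blank steel flange, a disc 55 mm in diameter and 10 mm thick, 0.09 kg, loose, lying in the sled's nest; origin at the centre of its underside. Not to be touched by the robot
- flange_centre (a point): centre of the flange, half-way up its thickness
- seal: black rubber disc, 44 mm, facing down under the bridge, 101.5 mm above the bench; sprung, yields upward (3.6 N preload, 1.8 N per mm). Origin at the centre of its underside. The flange's top is 3.5 mm below it when the sled is home; at the cam's high point the lift pad (30 mm disc in the guide's floor, rises 7.5 mm) presses flange and seal up, the seal by about 2 mm
- cam_lever (a joint): cam lever's angle about its level shaft (along fixture y, at fixture x 0, z 0.040). 0: at rest on its stop, lever pointing to fixture -x, 20 degrees above level. Grows as it swings up; 1.22 rad: upright, the cam's highest point; goes on to 1.9 rad, where the lift is less again. A spring (0.08 N m at 0, 0.26 N m when upright) and its weight bring it back to 0 when let go
- lever_handle (a point): middle of the cam lever's handle: a black round bar, 18 mm in diameter and 56 mm long, lying level along the fixture's y axis, sticking out to -y from the lever's end, 100 mm from the shaft's axis; its inner end is 20 mm and the lever's thin arm 35 mm to +y of this point. 74 mm above the bench at joint value 0, 140 mm at the high point
- lever_pivot (a point): point on the lever's shaft axis, level with the middle of the handle (fixture x = 0, y = -0.110, z = 0.040): the handle's middle moves on a circle of 100 mm about it in the fixture's xz plane
- tee: A bystander, loose; leave it where it is. Steel vacuum tee, 58 x 80 x 40 mm, beside the fixture on its +y side; origin at the underside
- ring: A bystander, loose; leave it where it is. Centring ring, 50 mm, 9 mm high, beside the fixture on its +y side; origin at the underside
- tape: A bystander, loose; leave it where it is. Roll of black tape, 62 mm, 19 mm high, on the fixture's -y side; origin at the underside
- meter: A bystander, loose; leave it where it is. Hand meter, 135 x 66 x 39 mm; origin at the underside
- solder_spool: A bystander, loose; leave it where it is. Solder spool, 54 x 72 x 65 mm; origin at the underside
- phone: A bystander, loose; leave it where it is. Phone, 47 x 113 x 15 mm; origin at the underside
- mouse: A bystander, loose; leave it where it is. Computer mouse, 107 x 58 x 37 mm; origin at the underside
Things that resemble listed ones, but are neither listed nor needed, are in the scene too. What is shaped like the sled but turquoise is not meant.

How it is judged:
On the way, in this order (a step that is already met when the one before it is completed fails the run):
1. the sled is fully home under the bridge, with the flange in its nest and the lever still down (x of sled_nest in the frame of fixture above -0.004 m and value of joint cam_lever below 0.2 rad and horizontal distance between flange_centre and sled_nest below 0.006 m), for 0.2 s.
2. the lever is at the cam's high point and the flange is pressed against the seal (value of joint cam_lever between 1.07 and 1.37 rad and contact force between flange and seal above 3 N and contact force between flange and sled below 0.5 N and z of flange_centre in the frame of fixture above 0.096 m and horizontal distance between flange_centre and home below 0.006 m), for 0.2 s.
At the end, for the whole second after the job is handed in: Sled home (nest within 4 mm) and let go; lever within 0.15 rad of upright, at rest, held by the fingers with over 0.8 N; flange lifted off the sled, within 6 mm of the axis, its centre over 96 mm high and pressed on the seal with over 3 N (all of step 2 and x of sled_nest in the frame of fixture above -0.004 m and contact force between the fingers and cam_lever above 0.8 N and contact force between the fingers and sled below 0.3 N and velocity of joint cam_lever between -0.1 and 0.1 rad/s); the arm keeps its last pose, push and grip.
It fails at once if the robot touches the flange (contact force between the arm and flange above 0.5 N).
It fails at once if the fingers touch the flange (contact force between the fingers and flange above 0.5 N).
It fails at once if a bystander is moved by more than 20 mm (distance of any of solder_spool, phone, mouse, tee, ring, tape, meter from where it was at the start of the episode above 0.02 m).
It also fails if it takes over 48 s, if anything falls off the work surface, if the arm or the gripper's body presses on something with over 40 N, if the wrist force passes 120 N, or if a joint passes its speed limit or range.

## Working session

There is one attempt and no reset: what is moved stays moved. The work goes in short steps, Python scripts to look and compute and a tool call to move; the robot and the scene stay as the last step left them, time stands still between calls to the robot, and variables do not carry over. Pictures are saved under pics/ and viewed, at most 10 in all, crops included, and the job is handed in when it is done.

Besides the shell and the picture viewer there is one more tool, called after "Call:" by a JSON object that holds its "op" and its "data", one argument or row to a line. send_rows: Moves the arm, as the interface text tells. Its arguments: {"type":"object","properties":{"plan":{"type":"string"},"grip_force":{"type":"number"}},"required":["plan"]}

```bash
mkdir -p pics
python3 - <<'E'
from workcell import observe, imaging, bot
import cv2, numpy as np
s=observe(); print(s, bot.tcp_to_grasp)
for n in ("scene","top"):
    f=imaging.grab_frame(n); cv2.imwrite(f"pics/{n}0.png",f["color"][:,:,::-1]); print(n,{k:v for k,v in f.items() if k!="color"})
E
```

```text
{'clock': 0.0, 'qpos': array([ 1.24879766,  0.52204138, -0.03629393,  1.6000056 ,  0.0211449 ,
        1.02109503, -0.11279427]), 'qd': array([ 0.0002724 , -0.00074039,  0.00197462, -0.00193892, -0.00096727,
        0.0002152 ,  0.00023774]), 'joint_efforts': array([ 4.15659806e-04, -9.27114558e+01,  1.98007978e+00, -3.69930482e+01,
        1.77536200e-02,  8.29408527e-03,  9.61600591e-06]), 'position': array([ 0.15559121, -0.60497095,  0.2307099 ]), 'tool_rot': array([-3.14042715e+00,  5.31152708e-05,  2.51736571e-01]), 'force': array([-0.21738556,  0.14511195, -0.22281936]), 'moment': array([ 0.00831371,  0.01061292, -0.03290529]), 'finger_force': 0.0, 'grip_width': 0.0854526133726917} 0.0187
scene {'fx': 488.9696154052701, 'fy': 488.9696154052701, 'cx': 322.9044251281163, 'cy': 189.41829140179152, 'eye': array([-0.39535813,  0.62498391,  1.02003108]), 'orientation': array([-2.255815  ,  0.00857631, -2.20063363])}
top {'fx': 508.1760856218973, 'fy': 508.1760856218973, 'cx': 308.6539385982021, 'cy': 204.63117358625158, 'eye': array([ 0.21320685, -0.02720206,  1.60982798]), 'orientation': array([-2.94003222e+00,  2.16363542e-03, -1.61225836e+00])}
```

View pics/scene0.png

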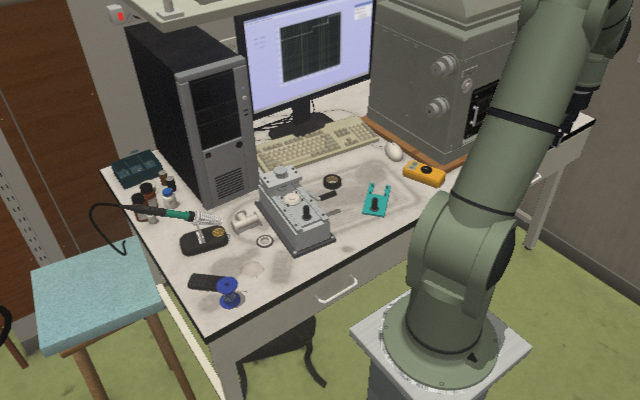

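View pics/top0.png

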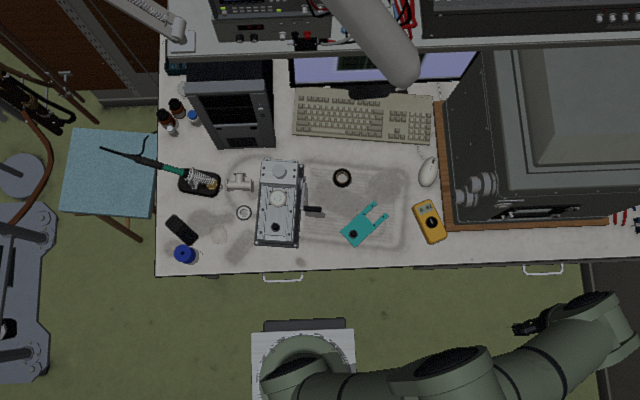

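The scene view shows the fixture at about (293,210), with the flange at (292,199) and the knob at (306,213). In the top view the knob is at (276,227), the flange at (278,198), the port stub at (280,171) and the lever handle at (314,208). The turquoise sled look-alike is at (365,225), with its own black knob at (353,234), and the tape at (342,178) is also black and round. I choose the grey sled in the fixture and check it in a close crop.

Run:
```python
import cv2
a=cv2.imread("pics/top0.png")[150:255,240:335]; a=cv2.resize(a,None,fx=5.6,fy=5.6,interpolation=cv2.INTER_CUBIC)
b=cv2.imread("pics/scene0.png")[160:260,240:350]; b=cv2.resize(b,None,fx=7,fy=5.88,interpolation=cv2.INTER_CUBIC)
cv2.imwrite("pics/c1.png",a);cv2.imwrite("pics/c2.png",b)
```

```text
(no output)
```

View pics/c1.png

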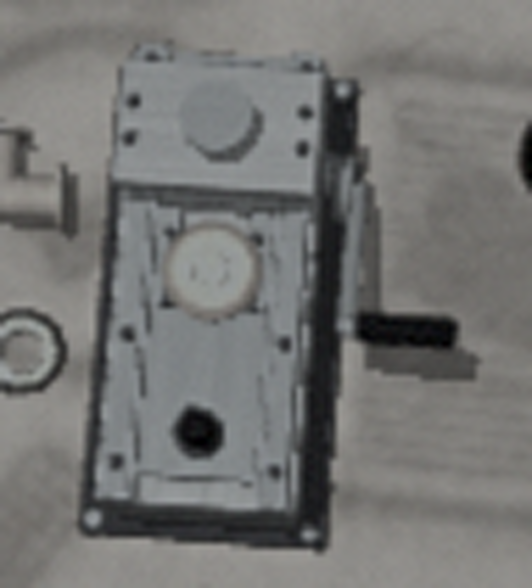

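View pics/c2.png

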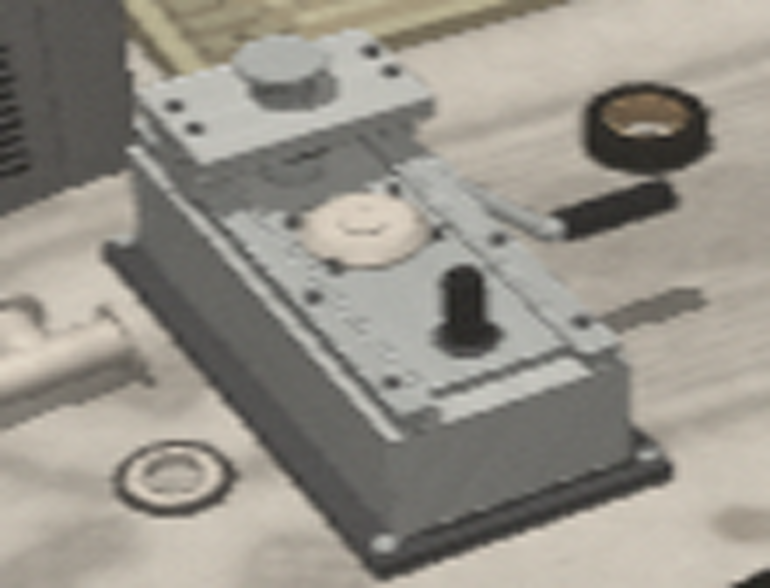

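The crops confirm the grey sled in the fixture. In c1 the knob top is at (198,430), the flange at (212,270), and the black handle runs (358,328)-(458,332). In c2 the knob top is at (465,275) and the handle's middle at (617,210). Next I fit the fixture pose to both views.

```bash
cat > h.py <<'E'
import numpy as np
from scipy.spatial.transform import Rotation as R
cams=dict(
 top=(508.17609,308.65394,204.63117,[0.21320685,-0.02720206,1.60982798],[-2.94003222,2.16363542e-03,-1.61225836]),
 scene=(488.969615,322.904425,189.418291,[-0.39535813,0.62498391,1.02003108],[-2.255815,0.00857631,-2.20063363]))
def proj(c,P):
    f,cx,cy,e,o=cams[c]; p=R.from_euler('xyz',o).inv().apply(np.atleast_2d(P)-e)
    return np.c_[cx+f*p[:,0]/p[:,2],cy+f*p[:,1]/p[:,2]]
E
cat > fit.py <<'E'
from h import *
from scipy.optimize import least_squares
def pts(s): return dict(stub=[0,0,.152],h=[-.094,-.110,.074],fl=[-s,0,.098],kn=[-s-.09,0,.128],
 A=[-.035,.055,.131],B=[-.035,-.055,.131],C=[.035,.055,.131],D=[.035,-.055,.131])
T=dict(stub=(213,118),h=(408,330),fl=(212,270),kn=(198,428),A=(112,186),B=(310,193),C=(122,60),D=(326,72))
S=dict(stub=(283,60),h=(617,210),fl=(365,225),kn=(465,276),A=(205,162),B=(435,103),C=(140,95))
ob=[('top',k,np.array(v)/5.6+[240,150]) for k,v in T.items()]+[('scene',k,np.array(v)/[7,5.88]+[240,160]) for k,v in S.items()]
def res(q):
    x,y,a,s=q; P=pts(s); Rz=R.from_euler('z',a)
    return np.concatenate([proj(c,Rz.apply(P[k])+[x,y,0])[0]-v for c,k,v in ob])
r=least_squares(res,[.5,.05,0,.075],loss='soft_l1'); print(r.x)
for o,e in zip(ob,res(r.x).reshape(-1,2)): print(o[0],o[1],e.round(2))
x,y,a,s=r.x
for n,p in dict(knob=[-s-.09,0,.112],flange=[-s,0,.093],handle=[-.094,-.11,.074]).items(): print(n,(R.from_euler('z',a).apply(p)+[x,y,0]).round(4))
E
python3 fit.py
```

```text
[ 0.61661027  0.05078757 -0.10487195  0.07169052]
top stub [-0.2  -0.07]
top h [-0.14  0.4 ]
top fl [-0.71  0.2 ]
top kn [-1.16 -0.43]
top A [-0.91 -0.2 ]
top B [0.35 0.79]
top C [-0.78 -0.14]
top D [-0.93 -0.08]
scene stub [ 0.32 -0.52]
scene h [ 0.86 -0.42]
scene fl [ 0.62 -1.16]
scene kn [ 0.79 -0.07]
scene A [0.2  0.05]
scene B [ 0.85 -1.79]
scene C [-0.54 -1.25]
knob [0.4558 0.0677 0.112 ]
flange [0.5453 0.0583 0.093 ]
handle [ 0.5116 -0.0488  0.074 ]
```

```bash
cat >> h.py <<'E'
def delta(pos,rot,tp,tr):
    "shift and turn (deg) in tool axes from pose to target"
    A=R.from_euler('xyz',rot);B=R.from_euler('xyz',tr)
    return A.inv().apply(np.array(tp)-pos).round(4),(A.inv()*B).as_rotvec(degrees=True).round(1)
E
python3 - <<'E'
from h import *
P=np.pi; a=[.1556,-.605,.2307],[P,0,.2517]; b=[.40,-.33,.26],[P,0,-.105]; c=[.456,.068,.2],[P,0,-.105]
print(delta(*a,*b),delta(*b,*c))
E
```

```text
(array([ 0.3052, -0.2055, -0.0293]), array([ 0. , -0. , 20.4])) (array([ 0.014 , -0.4017,  0.06  ]), array([0., 0., 0.]))
```

Call:
{"op": "send_rows", "data": {
  "plan": "0.305 -0.2055 -0.03 0 0 20.4 0.0854;0.305 -0.2055 -0.03 0 0 20.4 0.0854;0.305 -0.2055 -0.03 0 0 20.4 0.0854;0.305 -0.2055 -0.03 0 0 20.4 0.0854;0.305 -0.2055 -0.03 0 0 20.4 0.0854;0.305 -0.2055 -0.03 0 0 20.4 0.0854;0.305 -0.2055 -0.03 0 0 20.4 0.0854;0.305 -0.2055 -0.03 0 0 20.4 0.0854;0.305 -0.2055 -0.03 0 0 20.4 0.0854;0.305 -0.2055 -0.03 0 0 20.4 0.0854"
}}

```text
clock: 0.93
position: [0.4048, -0.3245, 0.2617]
tool_rot: [-3.14, -0.002, -0.096]
force: [1.1, 1.3, 0.1]
grip_width: 0.0858
finger_force: 0.0
```

Call:
{"op": "send_rows", "data": {
  "plan": "0.014 -0.4017 0.06 0 0 0 0.0854;0.014 -0.4017 0.06 0 0 0 0.0854;0.014 -0.4017 0.06 0 0 0 0.0854;0.014 -0.4017 0.06 0 0 0 0.0854;0.014 -0.4017 0.06 0 0 0 0.0854;0.014 -0.4017 0.06 0 0 0 0.0854;0.014 -0.4017 0.06 0 0 0 0.0854;0.014 -0.4017 0.06 0 0 0 0.0854;0.014 -0.4017 0.06 0 0 0 0.0854;0.014 -0.4017 0.06 0 0 0 0.0854"
}}

```text
clock: 1.77
position: [0.4554, 0.071, 0.2009]
tool_rot: [-3.141, 0.0, -0.102]
force: [-0.1, -0.2, 0.1]
grip_width: 0.0855
finger_force: 0.0
```

Call:
{"op": "send_rows", "data": {
  "plan": "0 0 0 0 0 0 0.0854;0 0 0 0 0 0 0.0854;0 0 0 0 0 0 0.0854;0 0 0 0 0 0 0.0854"
}}

```text
clock: 2.1
position: [0.4556, 0.0666, 0.2013]
tool_rot: [3.141, 0.0, -0.106]
force: [-0.2, -0.2, -0.2]
grip_width: 0.0855
finger_force: 0.0
```

Run:
```python
from workcell import observe, imaging, bot
import cv2, numpy as np
from h import *
s=observe(); print(s['position'],s['tool_rot'],s['qpos'])
f=imaging.grab_frame("wrist"); T=f["tool_from_camera"]; cv2.imwrite("pics/w1.png",f["color"][:,:,::-1])
np.savez("w1.npz",T=T,k=[f["fx"],f["fy"],f["cx"],f["cy"]],p=s['position'],r=s['tool_rot']); print(T.round(3),f["fx"])
def pw(P):
    t=R.from_euler('xyz',s['tool_rot']).inv().apply(np.array(P)-s['position']); c=np.linalg.inv(T)@np.r_[t,1]
    return (f["cx"]+f["fx"]*c[0]/c[2],f["cy"]+f["fy"]*c[1]/c[2])
Rz=R.from_euler('z',-.1049)
for n,p in dict(knobtop=[-.1617,0,.128],flange=[-.0717,0,.098],handle=[-.094,-.11,.074],railL=[-.2,.0,.094]).items(): print(n,np.round(pw(Rz.apply(p)+[.6166,.0508,0])))
```

```text
[0.4555761  0.06656956 0.20133877] [ 3.14115513e+00  6.59148334e-05 -1.05951530e-01] [-0.05323637  0.31290293 -0.27001218  2.03899786  0.11480134  0.80387797
 -2.06733529]
[[-0.001 -0.954 -0.301  0.077]
 [ 1.    -0.001  0.001 -0.   ]
 [-0.001 -0.301  0.954 -0.142]
 [ 0.     0.     0.     1.   ]] 302.5096185089358
knobtop [318. 211.]
flange [317.  86.]
handle [446. 115.]
railL [318. 238.]
```

View pics/w1.png

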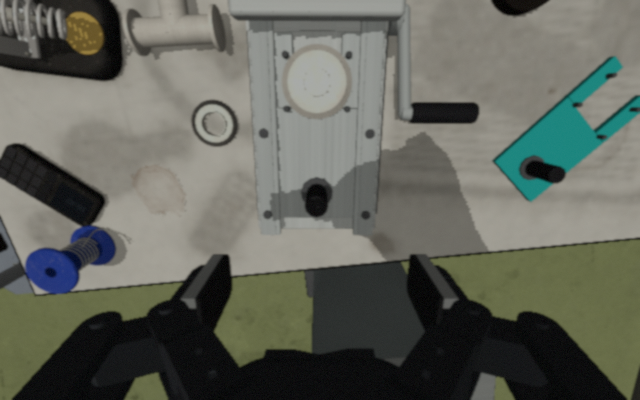

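The wrist view shows the knob top at (317,206), the flange at (317,81) and the handle at (445,112). All are within 5 px (about 3 mm) of the prediction, so I descend and grip the knob.

Call:
{"op": "send_rows", "data": {
  "plan": "0.003 0 0.035 0 0 0 0.06;0.003 0 0.07 0 0 0 0.06;0.003 0 0.09 0 0 0 0.06;0.003 0 0.105 0 0 0 0.06;0.003 0 0.105 0 0 0 0.06;0.003 0 0.105 0 0 0 0.06;0.003 0 0.105 0 0 0 0.06"
}}

```text
clock: 2.73
position: [0.4592, 0.0671, 0.0973]
tool_rot: [-3.141, -0.001, -0.105]
force: [-0.5, -0.2, -0.9]
grip_width: 0.0599
finger_force: 0.0
```

Call:
{"op": "send_rows", "data": {
  "plan": "0 0 0 0 0 0 0.01;0 0 0 0 0 0 0.01;0 0 0 0 0 0 0.01;0 0 0 0 0 0 0.01;0 0 0 0 0 0 0.01;0 0 0 0 0 0 0.01;0 0 0 0 0 0 0.01;0 0 0 0 0 0 0.01",
  "grip_force": 25
}}

```text
clock: 3.4
position: [0.459, 0.0674, 0.0969]
tool_rot: [-3.141, -0.001, -0.104]
force: [-0.9, -0.1, 10.8]
grip_width: 0.0177
finger_force: 24.1
```

Call:
{"op": "send_rows", "data": {
  "plan": "0.008 0 0 0 0 0 0.01;0.016 0 0 0 0 0 0.01;0.024 0 0 0 0 0 0.01;0.032 0 0 0 0 0 0.01;0.040 0 0 0 0 0 0.01;0.048 0 0 0 0 0 0.01;0.054 0 0 0 0 0 0.01;0.060 0 0 0 0 0 0.01;0.063 0 0 0 0 0 0.01;0.063 0 0 0 0 0 0.01"
}}

```text
clock: 4.23
position: [0.5211, 0.0611, 0.0969]
tool_rot: [3.141, 0.001, -0.104]
force: [-7.1, -0.2, 14.3]
grip_width: 0.0173
finger_force: 24.6
```

Call:
{"op": "send_rows", "data": {
  "plan": "0.002 0 0 0 0 0 0.01;0.004 0 0 0 0 0 0.01;0.006 0 0 0 0 0 0.01;0.008 0 0 0 0 0 0.01;0.008 0 0 0 0 0 0.01;0.008 0 0 0 0 0 0.01"
}}

```text
clock: 4.73
position: [0.5286, 0.0603, 0.097]
tool_rot: [3.141, 0.001, -0.104]
force: [-8.8, 0.8, 15.6]
grip_width: 0.0176
finger_force: 24.6
```

Call:
{"op": "send_rows", "data": {
  "plan": "0.002 0 0 0 0 0 0.01;0.003 0 0 0 0 0 0.01;0.004 0 0 0 0 0 0.01;0.004 0 0 0 0 0 0.01"
}}

```text
clock: 5.07
position: [0.5311, 0.06, 0.0967]
tool_rot: [3.141, 0.004, -0.104]
force: [-17.9, 2.2, 21.1]
grip_width: 0.0171
finger_force: 25.5
```

Call:
{"op": "send_rows", "data": {
  "plan": "0.002 0 0 0 0 0 0.01;0.003 0 0 0 0 0 0.01;0.003 0 0 0 0 0 0.01;0.003 0 0 0 0 0 0.01"
}}

```text
clock: 5.4
position: [0.5333, 0.0598, 0.096]
tool_rot: [3.141, 0.005, -0.103]
force: [-18.8, 3.9, 11.7]
grip_width: 0.0173
finger_force: 25.1
```

Run:
```python
from workcell import observe, imaging
import cv2
print(observe()['position'],observe()['force'])
a=imaging.grab_frame("wrist")["color"][:,:,::-1]
b=imaging.grab_frame("scene")["color"][150:270,230:360,::-1]
c=cv2.resize(b,(433,400),interpolation=cv2.INTER_CUBIC)
cv2.imwrite("pics/w2.png",cv2.hconcat([a[:,130:490].copy(),c]))
```

```text
[0.5332752  0.05981916 0.09603234] [-18.77094881   3.89189591  11.70929522]
```

View pics/w2.png

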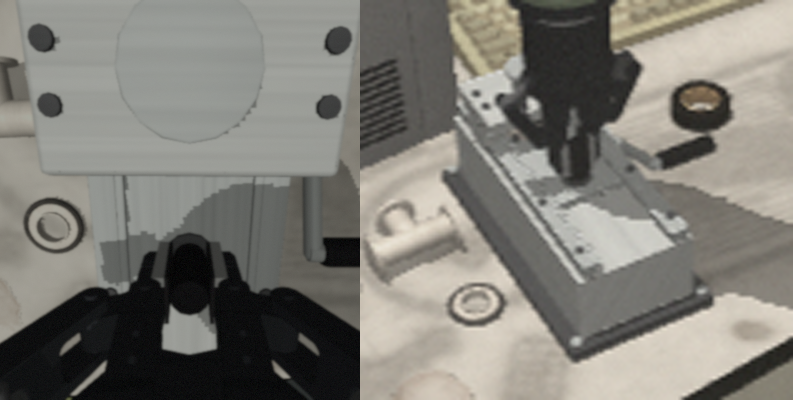

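The flange is under the bridge. The push force has levelled at about 19 N while the gripper kept creeping, which suggests the sled is on the stop and the pads are slipping. I release, rise and check.

Call:
{"op": "send_rows", "data": {
  "plan": "-0.002 0 0 0 0 0 0.06;-0.002 0 0 0 0 0 0.06;-0.002 0 0 0 0 0 0.06;-0.002 0 0 0 0 0 0.06;-0.002 0 0 0 0 0 0.06;-0.002 0 -0.02 0 0 0 0.06;-0.002 0 -0.05 0 0 0 0.06;-0.002 0 -0.08 0 0 0 0.06;-0.05 0 -0.11 0 0 0 0.06;-0.07 0 -0.11 0 0 0 0.06"
}}

```text
clock: 6.33
position: [0.4671, 0.0669, 0.2087]
tool_rot: [-3.14, -0.003, -0.105]
force: [1.0, 1.3, 0.5]
grip_width: 0.0599
finger_force: 0.0
```

Call:
{"op": "send_rows", "data": {
  "plan": "0 0 0 0 0 0 0.06;0 0 0 0 0 0 0.06;0 0 0 0 0 0 0.06"
}}

```text
clock: 6.58
position: [0.4672, 0.0665, 0.2065]
tool_rot: [-3.141, -0.001, -0.104]
force: [-0.1, 0.0, -0.7]
grip_width: 0.06
finger_force: 0.0
```

Run:
```python
from workcell import observe, imaging, bot
import cv2, numpy as np
from h import *
s=observe(); print(s['position'],s['tool_rot'])
f=imaging.grab_frame("wrist"); T=f["tool_from_camera"]
cv2.imwrite("pics/w3.png",cv2.resize(f["color"][0:240,200:480,::-1].copy(),None,fx=2.5,fy=2.5,interpolation=cv2.INTER_CUBIC))
def pw(P):
    t=R.from_euler('xyz',s['tool_rot']).inv().apply(np.array(P)-s['position']); c=np.linalg.inv(T)@np.r_[t,1]
    return np.array([f["cx"]+f["fx"]*c[0]/c[2]-200,f["cy"]+f["fy"]*c[1]/c[2]])*2.5
Rz=R.from_euler('z',-.1049)
for n,p in dict(knobtop=[-.09,0,.128],knobtop5=[-.095,0,.128],edge=[-.035,0,.131],edgeR=[-.035,-.055,.131],edgeL=[-.035,.055,.131],stub=[0,0,.152],handle=[-.094,-.11,.074]).items(): print(n,np.round(pw(Rz.apply(p)+[.618,.0508,0])))
```

```text
[0.46716956 0.06654414 0.20649313] [-3.14141020e+00 -8.96244699e-04 -1.04484969e-01]
knobtop [298. 316.]
knobtop5 [298. 334.]
edge [298.  99.]
edgeR [510.  99.]
edgeL [85. 99.]
stub [298. -99.]
handle [608. 317.]
```

View pics/w3.png

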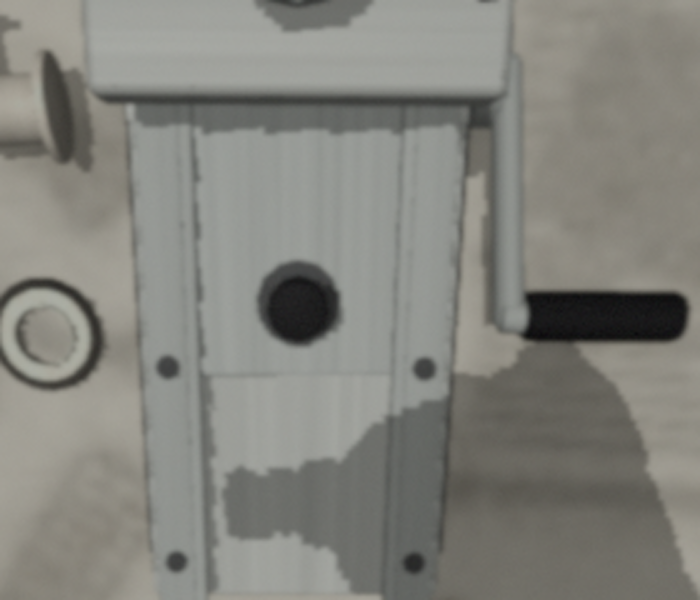

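The sled is home: the knob top is at row 305-309 against a predicted 316 for exactly home. The handle is at (606,316) against a predicted (608,317), so the fixture pose holds. Next is the lever.

Run:
```python
from h import *
P=np.pi; Rz=R.from_euler('z',-.1049)
h=Rz.apply([-.094,-.113,.0])+[.618,.0508,.0]; print(h)
print(delta([.4672,.0665,.2065],[P,0,-.1045],[h[0],h[1],.2065],[P,0,1.466]))
for d in (28,36,44,52,60,68,76,84,90): t=np.radians(d); print(d,round(.094-.1*np.cos(t),4),round(.0342-.1*np.sin(t),4))
```

```text
[ 0.51268474 -0.05173632  0.        ]
(array([0.0576, 0.1128, 0.    ]), array([  0.,   0., -90.]))
28 0.0057 -0.0127
36 0.0131 -0.0246
44 0.0221 -0.0353
52 0.0324 -0.0446
60 0.044 -0.0524
68 0.0565 -0.0585
76 0.0698 -0.0628
84 0.0835 -0.0653
90 0.094 -0.0658
```

Call:
{"op": "send_rows", "data": {
  "plan": "0.0576 0.1128 0 0 0 -90 0.06;0.0576 0.1128 0 0 0 -90 0.06;0.0576 0.1128 0 0 0 -90 0.06;0.0576 0.1128 0 0 0 -90 0.06;0.0576 0.1128 0 0 0 -90 0.06;0.0576 0.1128 0 0 0 -90 0.06;0.0576 0.1128 0 0 0 -90 0.06;0.0576 0.1128 0 0 0 -90 0.06;0.0576 0.1128 0 0 0 -90 0.06;0.0576 0.1128 0 0 0 -90 0.06"
}}

```text
clock: 7.47
position: [0.5126, -0.0518, 0.2055]
tool_rot: [-3.14, -0.0, 1.105]
force: [0.3, 0.3, -0.1]
grip_width: 0.0603
finger_force: 0.0
```

Run:
```python
from workcell import observe
from h import *
s=observe(); print(s['position'],s['tool_rot'],s['qpos'])
print(delta(s['position'],s['tool_rot'],[.5127,-.0517,.2065],[np.pi,0,1.466]))
```

```text
[ 0.51261512 -0.05183808  0.2055038 ] [-3.14044060e+00 -2.45273510e-04  1.10496993e+00] [ 0.36959883  0.41688201 -0.49994035  1.89422094  0.25074597  0.8931285
 -0.71882975]
(array([ 0.0002,  0.    , -0.001 ]), array([ -0.1,  -0. , -20.7]))
```

Call:
{"op": "send_rows", "data": {
  "plan": "0 0 0 0 0 -7 0.06;0 0 0 0 0 -14 0.06;0 0 0 0 0 -18.4 0.06;0 0 0 0 0 -18.4 0.06;0 0 0 0 0 -18.4 0.06"
}}

```text
clock: 7.88
position: [0.5124, -0.0519, 0.2056]
tool_rot: [-3.141, -0.001, 1.417]
force: [-0.3, -1.0, -0.3]
grip_width: 0.0601
finger_force: 0.0
```

Call:
{"op": "send_rows", "data": {
  "plan": "0 0 0.04 0 0 0 0.06;0 0 0.08 0 0 0 0.06;0 0 0.11 0 0 0 0.06;0 0 0.135 0 0 0 0.06;0 0 0.15 0 0 0 0.06;0 0 0.15 0 0 0 0.06;0 0 0.15 0 0 0 0.06"
}}

```text
clock: 8.47
position: [0.512, -0.0514, 0.0559]
tool_rot: [-3.14, 0.0, 1.419]
force: [-0.6, 0.2, 0.9]
grip_width: 0.0599
finger_force: 0.0
```

Call:
{"op": "send_rows", "data": {
  "plan": "0 0 0 0 0 -2.7 0.06;0 0 0 0 0 -2.7 0.06;0 0 0 0 0 -2.7 0.005;0 0 0 0 0 -2.7 0.005;0 0 0 0 0 -2.7 0.005;0 0 0 0 0 -2.7 0.005;0 0 0 0 0 -2.7 0.005;0 0 0 0 0 -2.7 0.005;0 0 0 0 0 -2.7 0.005;0 0 0 0 0 -2.7 0.005",
  "grip_force": 30
}}

```text
clock: 9.3
position: [0.5132, -0.0517, 0.0568]
tool_rot: [3.14, -0.0, 1.467]
force: [4.2, -1.4, -0.3]
grip_width: 0.0169
finger_force: 30.0
```

Call:
{"op": "send_rows", "data": {
  "plan": "0 0.0057 -0.0127 0 0 0 0.005;0 0.0131 -0.0246 0 0 0 0.005;0 0.0221 -0.0353 0 0 0 0.005;0 0.0324 -0.0446 0 0 0 0.005;0 0.044 -0.0524 0 0 0 0.005;0 0.0565 -0.0585 0 0 0 0.005;0 0.0565 -0.0585 0 0 0 0.005"
}}

```text
clock: 9.88
position: [0.5691, -0.0581, 0.1165]
tool_rot: [-3.141, 0.001, 1.466]
force: [-14.9, -1.9, 28.6]
grip_width: 0.0166
finger_force: 33.6
```

Call:
{"op": "send_rows", "data": {
  "plan": "0 0.0065 -0.005 0 0 0 0.005;0 0.0133 -0.0073 0 0 0 0.005;0 0.020 -0.0088 0 0 0 0.005;0 0.027 -0.0098 0 0 0 0.005;0 0.0325 -0.0102 0 0 0 0.005;0 0.0375 -0.0103 0 0 0 0.005;0 0.0375 -0.0103 0 0 0 0.005;0 0.0375 -0.0103 0 0 0 0.005"
}}

```text
clock: 10.55
position: [0.6055, -0.0616, 0.1252]
tool_rot: [-3.141, 0.001, 1.467]
force: [-5.2, -2.6, 4.2]
grip_width: 0.0168
finger_force: 33.4
```

Run:
```python
from workcell import observe, imaging
import cv2
from h import *
s=observe(); p=s['position']; print(p,s['force'],s['grip_width'],s['finger_force'])
g=R.from_euler('z',.1049).apply(p-[.618,.0508,0]); print('fixture tcp',g.round(4),'lever deg off', np.degrees(np.arctan2(g[0],p[2]+.0187-.04)))
a=imaging.grab_frame("wrist")["color"][:,:,::-1]
b=cv2.resize(imaging.grab_frame("scene")["color"][150:270,230:360,::-1].copy(),(433,400),interpolation=cv2.INTER_CUBIC)
cv2.imwrite("pics/w4.png",cv2.hconcat([a[:,140:500].copy(),b]))
```

```text
[ 0.60551673 -0.06157696  0.12523284] [-5.24969313 -2.57395916  4.20970675] 0.016809898549057206 33.43672335147858
fixture tcp [-0.0006 -0.1131  0.1252] lever deg off -0.35717598834474407
```

View pics/w4.png

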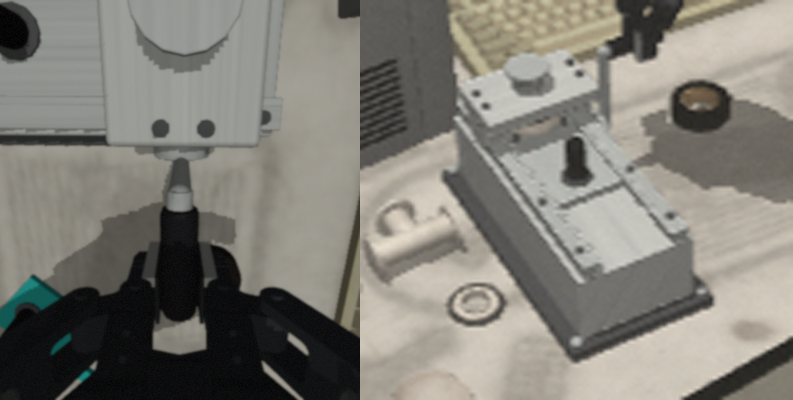

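The lever is gripped and upright: its arm stands straight under the handle at (180,190) in the wrist view and (603,90) in the scene view. The flange shows under the bridge at (540,127). I settle for half a second and hand in.

Call:
{"op": "send_rows", "data": {
  "plan": "0 0 0 0 0 0 0.005;0 0 0 0 0 0 0.005;0 0 0 0 0 0 0.005;0 0 0 0 0 0 0.005;0 0 0 0 0 0 0.005;0 0 0 0 0 0 0.005"
}}

```text
clock: 11.15
position: [0.6054, -0.0615, 0.1253]
tool_rot: [-3.141, 0.001, 1.467]
force: [-5.9, -0.9, 4.0]
grip_width: 0.0167
finger_force: 33.4
```

```bash
python3 -c "
from workcell import bot,observe
s=observe();print(s['position'],s['qd'].round(4),s['force'],s['finger_force'])
print(bot.job_done())"
```

```text
[ 0.60535157 -0.06152818  0.12525089] [ 0.0004 -0.0011 -0.002  -0.0013 -0.0014  0.0009 -0.0007] [-5.87209135 -0.94360616  3.98156595] 33.35812568664551
the job is handed in; nothing more can be done
None
```

I pushed the sled home and handed the job in at about 11 s with the gripper holding the lever within about 0.4° of upright; the flange's press on the seal was judged only by eye from the images, and no verdict came back.

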